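# Lock the backing board into the frame that has one

### The arm

A 6-joint arm with a two-finger parallel gripper is mounted at the origin on the work surface. World frame = base frame: x ahead of the robot, y to its left, z up, the work surface at z = 0. Lengths are in m, angles in rad, forces in N, time in s.
With the tool pointing down it reaches from about 0.375 to 0.975 m from the base axis. Payload 3.8 kg.
Tool frame: the origin (TCP) lies at the very end of the fingers, on their centre line; the grasp point (between the pads) lies 19 mm behind it; z points along the fingers, y is the line along which they close (so a half turn about z gives the same grasp; the last joint's range is limited). The gripper opens to 85 mm and grips with 20 to 120 N. Pads are 22 mm wide; open, the fingers measure 114 mm over their backs; the gripper's body (76 mm by 85 mm) begins 54 mm behind the grasp point. The pads swing forward as they close: fully open they stand 13 mm farther back than shut.
Start: joints at [1.157, 0.264, 1.604, -0, 1.274, -0.037], TCP at [0.248, 0.628, 0.231] pointing down, gripper open.
Joint ranges: [-2.63, 2.63], [-0.94, 2.18], [0.31, 2.57], [-1.31, 4.45], [0, 2.66], [-2.55, 2.55]. Speed limits (rad/s): [2.57, 2.57, 3.14, 3.14, 3.14, 3.14].

### API

Orientations are given as a rotation vector (axis times angle).
In Python, from workcell import bot, vision gives the robot as it stands. The module is installed in compiled form; this text tells all that it offers.
- The arm moves only by the tool play_rows, never from a script. Its argument "moves" is a list that holds one entry, the list of rows, each a list of 7 numbers: the turn, a rotation vector about the tool's x, y, z as a fraction of full scale, then the shift along the tool's x, y, z as a fraction of full scale, then the finger opening in mm, from 0 to 85.4. In form: [[[ax, ay, az, x, y, z, jaw], ...]]. A call has 1 to 5 rows; each row shifts and turns the commanded pose from where the row before left it, along the tool's axes as they then stand; what a row does not reach is not made up. Full scale, the value 1, is 0.1 m for a shift and 0.5 rad for a turn. A row lasts 1/12 s, in which the tool goes at most 41.7 mm and 7.16 degrees, less where a joint would pass 70% of its speed; a pose out of reach is approached as far as the arm can. A call with a number of a shift or a turn outside -1 to 1 is refused whole. A call with a gripper value outside its range is refused whole. The fingers move at their own pace and stop on an object; "newtons" is the grip in N (left out, the last holds). Time passes only in rows, so rows that do not move let the fingers close. It gives the time, the measured TCP pose, the force, the opening and the grip force at its end, in the units of the state.
- bot.read_state(): the state, without advancing time (a new reading comes with each control period).
- vision.read_camera(name): name is "scene" or "top" or "wrist"; returns a dict with "image" (384x512x3 uint8, red, green, blue), "depth" (384x512 float32, m along the optical axis (not along the pixel's ray), 0 where there is no reading), "K" (3x3 intrinsics, pixels), "R" (3x3) and "t" (3): a world point X has camera coordinates R X + t. Camera axes: x right, y down, z forward; pixel columns grow to the right and rows downward; lengths in m; the calibration is good to about 2 mm. The wrist camera is an equidistant fisheye: a pixel r from the principal point sees the ray r / f radians off the axis. A picture is of the moment at which its call begins.
- bot.finish_job(): hands the job in; it is judged then, once.
The state is a dict: "time": time; "q": joint angles; "joint_vel": joint speeds; "joint_torque": joint torques, N m; "tool_pos": TCP position; "tcp_rot": TCP orientation; "wrist_force": force on the tool from outside, world axes, zero at the start; "torque": the same for the moment, N m; "width": opening from 0.0 (shut) to 1.0 (fully open); "grip_force": force on a finger pad.
Only numpy, scipy, OpenCV 4.12 (cv2) and the standard library are available. Lean on these libraries where they do the work, as an engineer would, in place of code of your own. Each camera call takes 0.05 s, during which the arm holds its last target. There are 200 camera calls.

### The job

Two picture frames lie face down on the bench pad, and only one of them has its brown backing board in. Lock that board in by turning both of that frame's wooden turn buttons fully in, pointing square across the rail onto the board. Leave the other frame's buttons open just as they are, and do not disturb the board or the other things on the bench.

Things in the scene. Friction and masses are not known exactly. Their poses are not given: they have to be found in the camera images.
- frame_a: dark wooden picture frame lying face down, fixed: 240 mm (its x) by 180 mm (its y), 18 mm tall, rails 28 mm wide; recess 184 x 124 mm, 6 mm deep, its floor the white back of the print. Origin: centre of its underside, 4 mm above the table, so the rails' upper face is at z = 22 mm. A turn button sits on each long rail, its screw 76 mm from the frame's middle along its +y (left) or -y (right).
- frame_b: dark wooden picture frame lying face down, fixed: 240 mm (its x) by 180 mm (its y), 18 mm tall, rails 28 mm wide; recess 184 x 124 mm, 6 mm deep, its floor the white back of the print. Origin: centre of its underside, 4 mm above the table, so the rails' upper face is at z = 22 mm. A turn button sits on each long rail, its screw 76 mm from the frame's middle along its +y (left) or -y (right).
- board: brown backing board 181 x 121 x 6 mm, loose, lying in the recess of one of the two frames, flush with its rails and with its long side along the frame's x. Origin: centre of its underside. The frame that it is in is the one whose origin is within a few mm of it horizontally.
- frame_a_left (a joint): turn of the beech turn button on the left rail of frame_a. 0 = arm square across the rail, pointing in; about +-1.57 = arm along the rail, open; + is counter-clockwise from above; range +-1.9. Friction 0.05 N m: stays where left. 15.5 mm wide, 10 mm thick, 41 mm long: round heel 9 mm behind the screw, arm 32 mm ahead of it; underside 1.5 mm, top 11.5 mm above the rail.
- frame_a_left_screw (a point): point on the screw axis of that button (left rail of frame_a), at the height of the button's top face; its x axis points along the arm
- frame_a_left_tip (a point): end of the arm of that button, 32 mm from the screw, at the height of the top face
- frame_a_right (a joint): turn of the beech turn button on the right rail of frame_a. 0 = arm square across the rail, pointing in; about +-1.57 = arm along the rail, open; + is counter-clockwise from above; range +-1.9. Friction 0.05 N m: stays where left. 15.5 mm wide, 10 mm thick, 41 mm long: round heel 9 mm behind the screw, arm 32 mm ahead of it; underside 1.5 mm, top 11.5 mm above the rail.
- frame_a_right_screw (a point): point on the screw axis of that button (right rail of frame_a), at the height of the button's top face; its x axis points along the arm
- frame_a_right_tip (a point): end of the arm of that button, 32 mm from the screw, at the height of the top face
- frame_b_left (a joint): turn of the beech turn button on the left rail of frame_b. 0 = arm square across the rail, pointing in; about +-1.57 = arm along the rail, open; + is counter-clockwise from above; range +-1.9. Friction 0.05 N m: stays where left. 15.5 mm wide, 10 mm thick, 41 mm long: round heel 9 mm behind the screw, arm 32 mm ahead of it; underside 1.5 mm, top 11.5 mm above the rail.
- frame_b_left_screw (a point): point on the screw axis of that button (left rail of frame_b), at the height of the button's top face; its x axis points along the arm
- frame_b_left_tip (a point): end of the arm of that button, 32 mm from the screw, at the height of the top face
- frame_b_right (a joint): turn of the beech turn button on the right rail of frame_b. 0 = arm square across the rail, pointing in; about +-1.57 = arm along the rail, open; + is counter-clockwise from above; range +-1.9. Friction 0.05 N m: stays where left. 15.5 mm wide, 10 mm thick, 41 mm long: round heel 9 mm behind the screw, arm 32 mm ahead of it; underside 1.5 mm, top 11.5 mm above the rail.
- frame_b_right_screw (a point): point on the screw axis of that button (right rail of frame_b), at the height of the button's top face; its x axis points along the arm
- frame_b_right_tip (a point): end of the arm of that button, 32 mm from the screw, at the height of the top face
- dust_brush: flat dusting brush 160 x 42 x 20 mm with a red handle, lying in the recess of the frame that has no board. Origin: centre of its underside
- tape_roll: roll of yellow tape, 90 mm across, 25 mm tall, lying flat on the pad. Origin: centre of its underside
- screwdriver: screwdriver, 200 x 26 mm, orange handle, lying on the pad. Origin: middle of its length, underside
- tack_hammer: hammer 260 mm long, wooden handle, lying on the table. Origin: middle of its length, underside
- blue_tube: aluminium paint tube 105 x 30 x 25 mm with a blue band, lying on the pad. Origin: about its middle, underside
- red_tube: aluminium paint tube 105 x 30 x 25 mm with a red band, lying on the table. Origin: about its middle, underside
There are look-alikes about, which are no part of the job. What is meant by the board is not green, and is the larger of those in its own colour.

How it is judged:
By the outcome, as a careful person would: the job done as asked, in the order asked, and still so for the second after the job is handed in, with the robot touching nothing.
It also fails if it takes over 42 s, if anything falls off the work surface, if the arm or the gripper's body presses on something with over 40 N, if the wrist force passes 120 N, or if a joint passes its speed limit or range.

## Working session

There is one attempt and no reset: what is moved stays moved. The work goes in short steps, Python scripts to look and compute and a tool call to move; the robot and the scene stay as the last step left them, time stands still between calls to the robot, and variables do not carry over. Pictures are saved under pics/ and viewed, at most 10 in all, crops included, and the job is handed in when it is done.

Besides the shell and the picture viewer there is one more tool, called after "Request:" by a JSON object that holds its "name" and its "arguments", one argument or row to a line. play_rows: Moves the arm, as the interface text tells. Its arguments: {"type":"object","properties":{"moves":{"type":"array","items":{"type":"array","items":{"type":"array","items":{"type":"number"}}}},"newtons":{"type":"number"}},"required":["moves"]}

```bash
mkdir -p pics
python3 - <<'E'
from workcell import bot, vision
import cv2, numpy as np, pickle
d={n:vision.read_camera(n) for n in("top","scene")}
pickle.dump(d,open('d.pkl','wb'))
im=d["top"]["image"]; cv2.imwrite('pics/top.png',cv2.resize(im[...,::-1],(800,600),interpolation=cv2.INTER_CUBIC))
cv2.imwrite('pics/scene.png',cv2.resize(d["scene"]["image"][...,::-1],(800,600)))
for n in d: print(n,d[n]["K"],d[n]["R"],d[n]["t"])
print(bot.read_state())
E
```

```text
top [[350.31515671   0.         253.29136584]
 [  0.         350.31515671 193.71991037]
 [  0.           0.           1.        ]] [[ 0.02984576 -0.99950618  0.00982952]
 [-0.99591796 -0.03057382 -0.08492735]
 [ 0.08518594 -0.00725467 -0.99633866]] [-0.03082056  0.5931968   1.03578245]
scene [[454.7608284    0.         252.52367396]
 [  0.         454.7608284  194.01810235]
 [  0.           0.           1.        ]] [[ 0.21320905  0.976994    0.00496249]
 [ 0.81379993 -0.17478009 -0.55423966]
 [-0.54062148  0.12220739 -0.83234234]] [-0.12724133 -0.44525681  1.92917608]
{'time': 0.1, 'q': array([ 1.15709047e+00,  2.64703242e-01,  1.60526829e+00, -2.71785429e-05,
        1.27370547e+00, -3.68667881e-02]), 'joint_vel': array([-0.00050942, -0.00075147, -0.00330794, -0.00200139, -0.00126953,
       -0.00120307]), 'joint_torque': array([ 5.92632041e-04, -5.16712689e+01, -3.68587017e+01,  4.17029150e-05,
        6.24425506e-03,  2.00675930e-05]), 'tool_pos': array([0.24810536, 0.62702033, 0.23005273]), 'tcp_rot': array([-0.58834606, -3.0855594 ,  0.00320002]), 'wrist_force': array([0.10838184, 0.27506941, 1.38641413]), 'torque': array([0.01298414, 0.05345076, 0.01453905]), 'grip_force': 0.0, 'width': 1.005088359208318}
```

View pics/top.png

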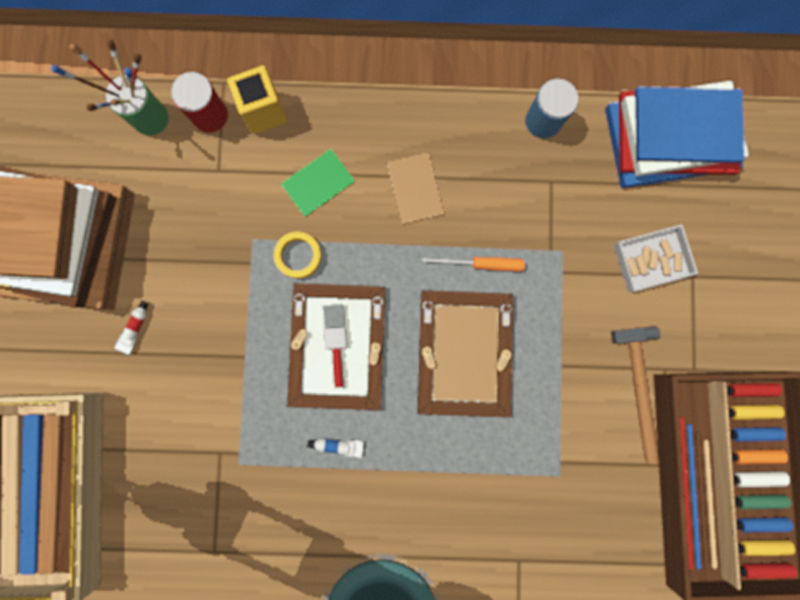

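View pics/scene.png

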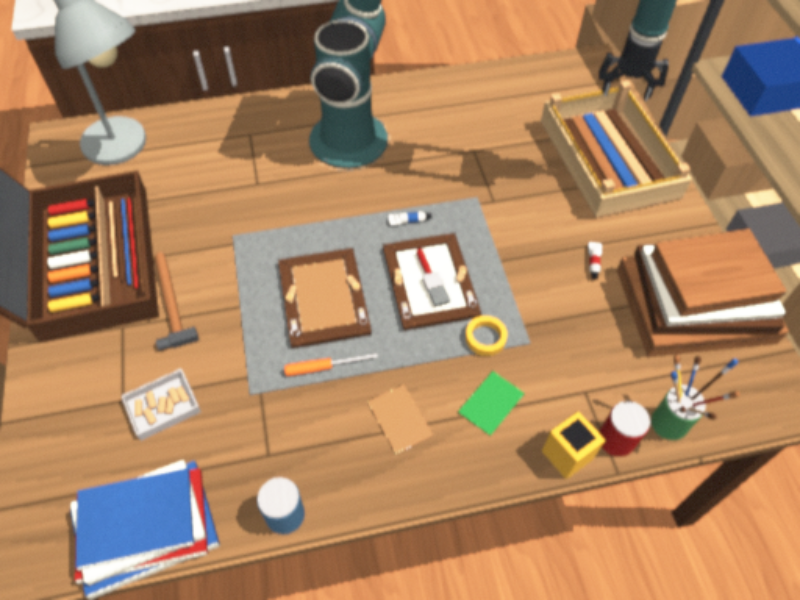

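Candidates in the top view (800x600): the large brown board in the right frame at (465,353), a small loose brown card at (415,187) and a green card at (318,182). By colour and size the board is the one at (465,353), so the buttons to turn are near (428,358) and (504,360). The left frame holds the brush at (336,345). I'll check this in a close crop.

```bash
cat > h.py <<'E'
import numpy as np, cv2
def ray(c,uv,z):
    R,t,K=c["R"],c["t"],c["K"]; o=-R.T@t
    uv=np.atleast_2d(uv).astype(float)
    d=(np.c_[uv,np.ones(len(uv))]@np.linalg.inv(K).T)@R
    return o+d*((z-o[2])/d[:,2])[:,None]
E
python3 - <<'E'
import pickle; from h import *
d=pickle.load(open('d.pkl','rb')); c=d["top"]; im=c["image"]
x0,y0,x1,y1=258,180,338,272
cr=im[y0:y1,x0:x1]
cv2.imwrite('pics/crop.png',cv2.resize(cr[...,::-1],None,fx=6.5,fy=6.5,interpolation=cv2.INTER_CUBIC))
hsv=cv2.cvtColor(im,cv2.COLOR_RGB2HSV)
roi=np.zeros(im.shape[:2],bool); roi[y0:y1,x0:x1]=1
dark=((hsv[...,2]<125)&(hsv[...,1]>90)&roi).astype(np.uint8)
cs,_=cv2.findContours(dark,0,2); k=max(cs,key=cv2.contourArea)
box=cv2.boxPoints(cv2.minAreaRect(k)); print('frame px',box)
P=ray(c,box,.022); print(P, P.mean(0)); print(np.linalg.norm(P-np.roll(P,1,0),axis=1))
tan=((hsv[...,2]>175)&(hsv[...,1]>60)&(hsv[...,0]<25)&roi).astype(np.uint8)
for k in cv2.findContours(tan,0,2)[0]:
    if cv2.contourArea(k)>8:
        r=cv2.minAreaRect(k); print(r, ray(c,r[0],.0335))
for p in [(274,229),(272,224),(276,234),(322,230),(298,226)]: print(p,im[p[1],p[0]],hsv[p[1],p[0]])
E
```

```text
frame px [[266.75558 263.88782]
 [268.60098 226.98007]
 [327.75308 229.93768]
 [325.90768 266.84543]]
[[ 0.38498434 -0.05938792  0.022     ]
 [ 0.49493989 -0.06203358  0.022     ]
 [ 0.49136961 -0.24082947  0.022     ]
 [ 0.38134339 -0.23659142  0.022     ]] [ 0.43815931 -0.1497106   0.022     ]
[0.1772409  0.10998737 0.17883153 0.11010782]
((298.0032043457031, 225.9108428955078), (56.107078552246094, 60.49713897705078), 2.045408248901367) [[ 0.50082377 -0.14914093  0.0335    ]]
(274, 229) [218 187 143] [ 18  88 218]
(272, 224) [218 189 135] [ 20  97 218]
(276, 234) [227 196 150] [ 18  86 227]
(322, 230) [217 186 142] [ 18  88 217]
(298, 226) [198 160 114] [ 16 108 198]
```

View pics/crop.png

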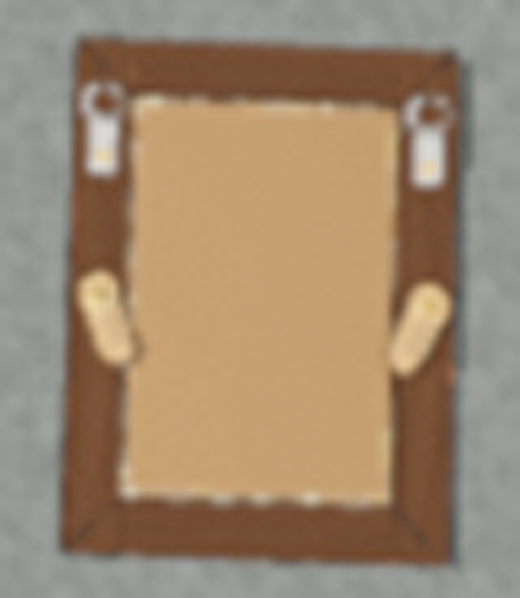

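The crop shows the brown board seated in the right-hand frame. Both buttons are partly open: left screw near crop (98,292) with its tip at (122,358), right screw near (430,303) with its tip at (402,368). Both arms point toward the robot and slightly in.

```bash
cat >> h.py <<'E'
from scipy.spatial.transform import Rotation as Ro
def go(goal, yaw, s):
    "rows' worth of tool-frame shift (units .1m) and yaw change (deg, world) to goal"
    R=Ro.from_rotvec(s["tcp_rot"]).as_matrix()
    y=np.degrees(np.arctan2(R[1,0],R[0,0]))
    print('pos',s["tool_pos"].round(4),'yaw',y.round(2),'zaxis',R[:,2].round(4),'shift(.1m)',(R.T@(np.array(goal)-s["tool_pos"])*10).round(3),'dyaw',round((yaw-y+180)%360-180,2),'F',s["wrist_force"].round(1),'T',s["torque"].round(2),'w',s["width"],'t',s["time"],'q',s["q"].round(2))
E
python3 - <<'E'
import pickle; from h import *; from workcell import bot
c=pickle.load(open('d.pkl','rb'))["top"]
f=lambda p:(np.array(p)+.5)/6.5-.5+[258,180]
cor=ray(c,f([(80,40),(457,52),(450,562),(62,550)]),.022); print(cor,cor.mean(0))
u=(cor[0]+cor[1]-cor[2]-cor[3]);print('frame x yaw',np.degrees(np.arctan2(u[1],u[0])),np.linalg.norm(cor-np.roll(cor,1,0),axis=1))
th=np.arctan2(u[1],u[0]); n=np.array([-np.sin(th),np.cos(th),0]); m=cor.mean(0)
print('screws from frame',m+.076*n,m-.076*n)
for a,b in [((98,292),(122,358)),((430,303),(402,368))]:
    A,B=ray(c,f([a,b]),.0335); print(A,B,np.degrees(np.arctan2(*(B-A)[[1,0]])),np.linalg.norm(B-A))
go([.47,-.226,.15],160,bot.read_state())
E
```

```text
[[ 0.62011273 -0.06267447  0.022     ]
 [ 0.61992331 -0.23971928  0.022     ]
 [ 0.38380204 -0.23925999  0.022     ]
 [ 0.38411754 -0.06048717  0.022     ]] [ 0.50198891 -0.15053523  0.022     ]
frame x yaw -0.3211847409286802 [0.23600532 0.17704491 0.23612171 0.1787731 ]
screws from frame [ 0.50241494 -0.07453642  0.022     ] [ 0.50156287 -0.22653404  0.022     ]
[ 0.50276069 -0.07332332  0.0335    ] [ 0.47297366 -0.08507908  0.0335    ] -158.46280750343854 0.03202288540391006
[ 0.50227895 -0.22610322  0.0335    ] [ 0.47221351 -0.2136213   0.0335    ] 157.45380930762607 0.03255348647366818
pos [0.2481 0.627  0.2301] yaw 158.41 zaxis [-8.0e-04 -1.9e-03 -1.0e+00] shift(.1m) [-5.202 -7.113  0.815] dyaw 1.59 F [0.1 0.3 1.4] T [0.01 0.05 0.01] w 1.005088359208318 t 0.1 q [ 1.16  0.26  1.61 -0.    1.27 -0.04]
```

Request:
{"name": "play_rows", "arguments": {
  "moves": [
    [[0, 0, 0, -0.218, -0.28, 0.048, 30], [0, 0, 0, -0.218, -0.28, 0.048, 30], [0, 0, 0, -0.218, -0.28, 0.048, 30], [0, 0, 0, -0.218, -0.28, 0.048, 30], [0, 0, 0, -0.218, -0.28, 0.048, 30]]
  ]
}}

```text
time: 0.52
tool_pos: [0.298, 0.4555, 0.2063]
tcp_rot: [-0.587, -3.086, 0.002]
wrist_force: [0.2, 0.2, 0.3]
width: 0.353
grip_force: 0.0
```

Request:
{"name": "play_rows", "arguments": {
  "moves": [
    [[0, 0, 0, -0.218, -0.28, 0.048, 30], [0, 0, 0, -0.218, -0.28, 0.048, 30], [0, 0, 0, -0.218, -0.28, 0.048, 30], [0, 0, 0, -0.218, -0.28, 0.048, 30], [0, 0, 0, -0.218, -0.28, 0.048, 30]]
  ]
}}

```text
time: 0.93
tool_pos: [0.3478, 0.2852, 0.1827]
tcp_rot: [-0.588, -3.086, 0.001]
wrist_force: [0.6, -0.2, -0.3]
width: 0.357
grip_force: 0.0
```

Request:
{"name": "play_rows", "arguments": {
  "moves": [
    [[0, 0, 0, -0.218, -0.28, 0.048, 30], [0, 0, 0, -0.218, -0.28, 0.048, 30], [0, 0, 0, -0.218, -0.28, 0.048, 30], [0, 0, 0, -0.218, -0.28, 0.048, 30], [0, 0, 0, -0.218, -0.28, 0.048, 30]]
  ]
}}

```text
time: 1.35
tool_pos: [0.3976, 0.1151, 0.1589]
tcp_rot: [-0.588, -3.086, -0.0]
wrist_force: [0.7, -0.2, -0.1]
width: 0.353
grip_force: 0.0
```

Request:
{"name": "play_rows", "arguments": {
  "moves": [
    [[0, 0, 0, -0.218, -0.28, 0.048, 30], [0, 0, 0, -0.218, -0.28, 0.048, 30], [0, 0, 0, -0.218, -0.28, 0.048, 30], [0, 0, 0, -0.218, -0.28, 0.048, 30], [0, 0, 0, -0.218, -0.28, 0.048, 30]]
  ]
}}

```text
time: 1.77
tool_pos: [0.4475, -0.0553, 0.1349]
tcp_rot: [-0.589, -3.086, -0.0]
wrist_force: [0.5, 0.4, 0.5]
width: 0.352
grip_force: 0.0
```

Request:
{"name": "play_rows", "arguments": {
  "moves": [
    [[0, 0, 0, -0.218, -0.28, 0.048, 30], [0, 0, 0, -0.218, -0.28, 0.048, 30], [0, 0, 0, -0.218, -0.28, 0.048, 30], [0, 0, 0, -0.218, -0.28, 0.048, 30], [0, 0, 0, -0.218, -0.28, 0.048, 30]]
  ]
}}

```text
time: 2.18
tool_pos: [0.4973, -0.2255, 0.1106]
tcp_rot: [-0.589, -3.085, -0.001]
wrist_force: [-0.0, -0.5, 0.8]
width: 0.35
grip_force: 0.0
```

Request:
{"name": "play_rows", "arguments": {
  "moves": [
    [[0, 0, 0, 0, 0, 0, 30], [0, 0, 0, 0, 0, 0, 30]]
  ]
}}

```text
time: 2.35
tool_pos: [0.4972, -0.2252, 0.1104]
tcp_rot: [-0.593, -3.084, -0.001]
wrist_force: [0.0, 1.5, -0.0]
width: 0.354
grip_force: 0.0
```

Run:
```python
from h import *; from workcell import bot,vision
go([.4976,-.2243,.026],157.5,bot.read_state())
w=vision.read_camera("wrist"); K,R,t=w["K"],w["R"],w["t"]
def proj(X):
    p=R@np.array(X)+t; th=np.arctan2(np.hypot(p[0],p[1]),p[2]); v=p[:2]/np.hypot(*p[:2])*th
    return K[:2,:2]@v+K[:2,2]
im=cv2.resize(w["image"],None,fx=1.5,fy=1.5)[...,::-1].copy()
for X in([.5022,-.2262,.0335],[.4722,-.2136,.0335]):
    u=proj(X);print(u); cv2.circle(im,tuple(np.int32((u+.5)*1.5)),2,(0,0,255),-1)
cv2.imwrite('pics/w1.png',im)
```

```text
pos [ 0.4972 -0.2252  0.1104] yaw 158.24 zaxis [-1.4e-03  8.0e-04 -1.0e+00] shift(.1m) [-0.001  0.01   0.844] dyaw -0.74 F [ 0.   1.5 -0. ] T [ 0.01 -0.02  0.06] w 0.3539733057145906 t 2.35 q [-0.47  0.13  2.    0.    1.01 -1.66]
[252.50371552 203.42496485]
[253.30811045 162.66113873]
```

View pics/w1.png

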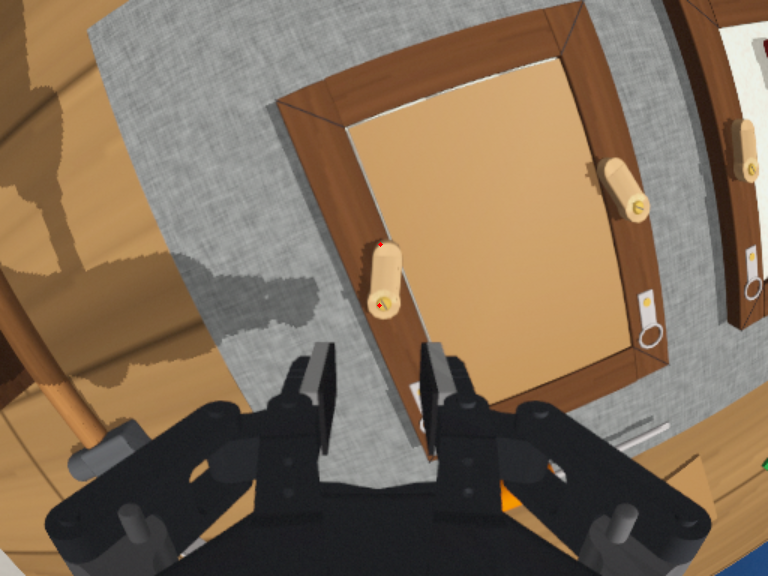

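The wrist view shows the right button's screw at (384,303) and its tip at (387,243). That is about 2.5 mm toward tool +y from my projection. I'll split the difference and go down straddling the button.

Request:
{"name": "play_rows", "arguments": {
  "moves": [
    [[0, 0, 0.04, 0, 0.02, 0.2, 30], [0, 0, 0.04, 0, 0.01, 0.2, 30], [0, 0, 0, 0, 0, 0.2, 30], [0, 0, 0, 0, 0, 0.15, 30], [0, 0, 0, 0, 0, 0.08, 30]]
  ]
}}

```text
time: 2.82
tool_pos: [0.4967, -0.2185, 0.0262]
tcp_rot: [-0.647, -3.07, -0.002]
wrist_force: [-0.3, -0.1, 0.4]
width: 0.349
grip_force: 0.0
```

Request:
{"name": "play_rows", "arguments": {
  "moves": [
    [[0, 0, 0, 0, 0, 0, 26], [0, 0, 0, 0, 0, 0, 22], [0, 0, 0, 0, 0, 0, 19], [0, 0, 0, 0, 0, 0, 18]]
  ],
  "newtons": 20
}}

```text
time: 3.15
tool_pos: [0.499, -0.2213, 0.0294]
tcp_rot: [0.649, 3.073, -0.001]
wrist_force: [-1.8, -0.8, -0.2]
width: 0.211
grip_force: 0.7
```

Run:
```python
from h import *; from workcell import bot
go([.4976,-.2243,.026],157.5,bot.read_state())
```

```text
pos [ 0.499  -0.2213  0.0294] yaw 156.15 zaxis [ 8.0e-04 -1.1e-03 -1.0e+00] shift(.1m) [ 0.001 -0.033  0.034] dyaw 1.35 F [-1.8 -0.8 -0.2] T [-0.13  0.22 -0.01] w 0.21053915533003242 t 3.15 q [-0.46  0.23  2.05 -0.    0.85 -1.62]
```

Request:
{"name": "play_rows", "arguments": {
  "moves": [
    [[0, 0, 0, 0, -0.01, 0.02, 18], [0, 0, 0.2, 0, 0.005, 0, 18], [0, 0, 0.2, 0, 0.005, 0, 18], [0, 0, 0.2, 0, 0.005, 0, 18], [0, 0, 0.2, 0, 0.005, 0, 18]]
  ]
}}

```text
time: 3.57
tool_pos: [0.5, -0.2216, 0.0271]
tcp_rot: [1.253, 2.878, -0.002]
wrist_force: [-1.6, -3.1, 0.3]
width: 0.212
grip_force: 1.9
```

Request:
{"name": "play_rows", "arguments": {
  "moves": [
    [[0, 0, 0.2, 0, 0.005, 0, 18], [0, 0, 0.2, 0, 0.005, 0, 18], [0, 0, 0.2, 0, 0.005, 0, 18], [0, 0, 0, 0, 0, 0, 18]]
  ]
}}

```text
time: 3.9
tool_pos: [0.501, -0.2204, 0.027]
tcp_rot: [1.667, 2.661, -0.001]
wrist_force: [-1.3, -3.2, 0.0]
width: 0.21
grip_force: 1.2
```

Run:
```python
from h import *; from workcell import bot
go([.5027,-.2195,.027],89.7,bot.read_state())
```

```text
pos [ 0.501  -0.2204  0.027 ] yaw 115.88 zaxis [ 0.0012 -0.0016 -1.    ] shift(.1m) [0.    0.019 0.   ] dyaw -26.18 F [-1.3 -3.2  0. ] T [-0.51  0.21  0.02] w 0.2102846048967217 t 3.9 q [-0.46  0.24  2.05 -0.    0.85 -0.91]
```

Request:
{"name": "play_rows", "arguments": {
  "moves": [
    [[0, 0, 0.183, 0, 0.004, 0, 18], [0, 0, 0.183, 0, 0.004, 0, 18], [0, 0, 0.183, 0, 0.004, 0, 18], [0, 0, 0.183, 0, 0.004, 0, 18], [0, 0, 0.183, 0, 0.003, 0, 18]]
  ]
}}

```text
time: 4.32
tool_pos: [0.5022, -0.2193, 0.0267]
tcp_rot: [2.226, 2.216, -0.001]
wrist_force: [-2.4, -2.2, 1.3]
width: 0.21
grip_force: 1.4
```

Request:
{"name": "play_rows", "arguments": {
  "moves": [
    [[0, 0, 0, 0, 0, 0, 17], [0, 0, 0, 0, 0, 0, 16], [0, 0, 0, 0, 0, 0, 15], [0, 0, 0, 0, 0, 0, 14], [0, 0, 0, 0, 0, 0, 14]]
  ],
  "newtons": 20
}}

```text
time: 4.73
tool_pos: [0.5021, -0.2188, 0.0266]
tcp_rot: [-2.223, -2.219, 0.001]
wrist_force: [-5.3, 0.2, 5.6]
width: 0.171
grip_force: 19.9
```

Run:
```python
from h import *; from workcell import bot
go([.5027,-.2195,.027],89.7,bot.read_state())
```

```text
pos [ 0.5021 -0.2188  0.0266] yaw 89.9 zaxis [-6.e-04  1.e-04 -1.e+00] shift(.1m) [-0.007  0.006 -0.004] dyaw -0.2 F [-5.3  0.2  5.6] T [-0.14  0.85  0.02] w 0.17135040955633013 t 4.7333 q [-0.46  0.24  2.05 -0.    0.85 -0.45]
```

Request:
{"name": "play_rows", "arguments": {
  "moves": [
    [[0, 0, 0, 0, 0, 0, 20], [0, 0, 0, 0, 0, 0, 30], [0, 0, 0, 0, 0, -0.1, 30], [0, 0, 0, 0, 0, -0.35, 30], [0, 0, 0, 0, 0, -0.35, 30]]
  ]
}}

```text
time: 5.15
tool_pos: [0.5008, -0.2177, 0.1055]
tcp_rot: [-2.222, -2.215, 0.002]
wrist_force: [0.4, 0.7, 0.1]
width: 0.351
grip_force: 0.0
```

Request:
{"name": "play_rows", "arguments": {
  "moves": [
    [[0, 0, 0.1, 0, 0, 0, 30], [0, 0, -0.1, 0.36, -0.01, 0, 30], [0, 0, 0, 0.36, -0.01, 0, 30], [0, 0, 0, 0.36, -0.01, 0, 30], [0, 0, 0, 0.36, -0.013, 0, 30]]
  ]
}}

```text
time: 5.57
tool_pos: [0.5009, -0.0735, 0.1073]
tcp_rot: [2.225, 2.216, 0.003]
wrist_force: [0.7, 0.7, -0.1]
width: 0.352
grip_force: 0.0
```

Request:
{"name": "play_rows", "arguments": {
  "moves": [
    [[0, 0, 0.2, 0, 0, 0, 30], [0, 0, 0.2, 0, 0, 0, 30], [0, 0, 0.2, 0, 0, 0, 30], [0, 0, 0.2, 0, 0, 0, 30], [0, 0, 0.2, 0, 0, 0, 30]]
  ]
}}

```text
time: 5.98
tool_pos: [0.501, -0.0743, 0.1071]
tcp_rot: [2.707, 1.592, 0.002]
wrist_force: [-0.7, -0.6, 0.0]
width: 0.345
grip_force: 0.0
```

Request:
{"name": "play_rows", "arguments": {
  "moves": [
    [[0, 0, 0.2, 0, 0, 0, 30], [0, 0, 0.2, 0, 0, 0, 30], [0, 0, 0.2, 0, 0, 0, 30], [0, 0, 0.2, 0, 0, 0, 30], [0, 0, 0.2, 0, 0, 0, 30]]
  ]
}}

```text
time: 6.4
tool_pos: [0.501, -0.0746, 0.1071]
tcp_rot: [3.018, 0.872, 0.002]
wrist_force: [0.3, 1.3, 0.8]
width: 0.356
grip_force: 0.0
```

Request:
{"name": "play_rows", "arguments": {
  "moves": [
    [[0, 0, 0.2, 0, 0, 0, 30], [0, 0, 0.19, 0, 0, 0, 30], [0, 0, 0, 0, 0, 0, 30], [0, 0, 0, 0, 0, 0, 30]]
  ]
}}

```text
time: 6.73
tool_pos: [0.5008, -0.0747, 0.1069]
tcp_rot: [3.086, 0.586, 0.002]
wrist_force: [0.5, -1.3, -0.1]
width: 0.349
grip_force: 0.0
```

Run:
```python
from h import *; from workcell import bot,vision
go([.4978,-.0748,.027],21.5,bot.read_state())
w=vision.read_camera("wrist"); K,R,t=w["K"],w["R"],w["t"]
def proj(X):
    p=R@np.array(X)+t; th=np.arctan2(np.hypot(p[0],p[1]),p[2]); v=p[:2]/np.hypot(*p[:2])*th
    return K[:2,:2]@v+K[:2,2]
im=cv2.resize(w["image"],None,fx=1.5,fy=1.5)[...,::-1].copy()
for X in([.5025,-.073,.0335],[.4727,-.0847,.0335]):
    u=proj(X);print(u); cv2.circle(im,tuple(np.int32((u+.5)*1.5)),2,(0,0,255),-1)
cv2.imwrite('pics/w2.png',im)
```

```text
pos [ 0.5008 -0.0747  0.1069] yaw 21.5 zaxis [ 0.0012  0.     -1.    ] shift(.1m) [-0.03  -0.01   0.799] dyaw -0.0 F [ 0.5 -1.3 -0.1] T [0.07 0.01 0.05] w 0.3486911834922782 t 6.7333 q [-0.2   0.06  2.08  0.    1.    1.  ]
[250.30430451 196.66159787]
[250.31995332 234.4545908 ]
```

View pics/w2.png

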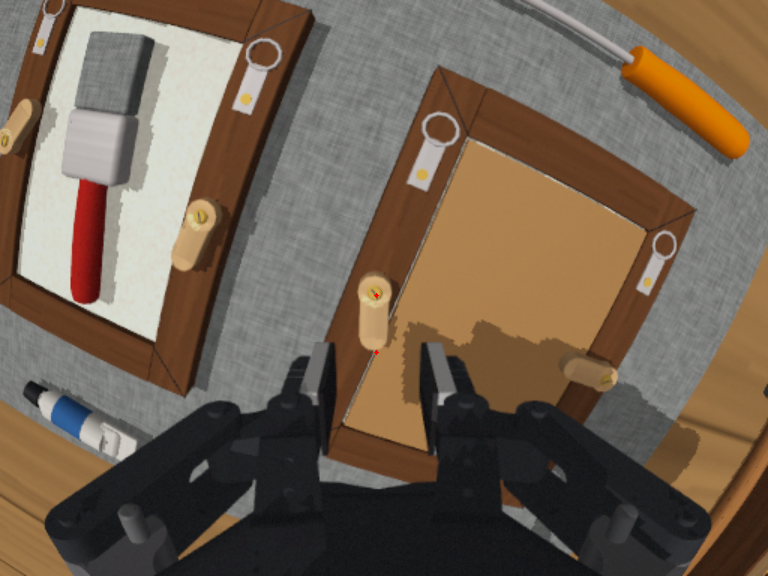

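The wrist view shows the left button's screw at (375,293) and its tip end at (374,350), matching the projected dots. The right button, near (590,373), now lies across its rail. I'm going down on the left one and turning it.

Request:
{"name": "play_rows", "arguments": {
  "moves": [
    [[0, 0, 0, -0.03, -0.01, 0.2, 30], [0, 0, 0, 0, 0, 0.2, 30], [0, 0, 0, 0, 0, 0.2, 30], [0, 0, 0, 0, 0, 0.13, 30], [0, 0, 0, 0, 0, 0.06, 30]]
  ]
}}

```text
time: 7.2
tool_pos: [0.4956, -0.0746, 0.0253]
tcp_rot: [-3.085, -0.584, 0.005]
wrist_force: [-0.7, 0.0, 0.4]
width: 0.353
grip_force: 0.0
```

Request:
{"name": "play_rows", "arguments": {
  "moves": [
    [[0, 0, 0, 0, 0, 0, 26], [0, 0, 0, 0, 0, 0, 22], [0, 0, 0, 0, 0, 0, 19], [0, 0, 0, 0, 0, 0, 18]]
  ],
  "newtons": 20
}}

```text
time: 7.53
tool_pos: [0.4982, -0.0749, 0.0284]
tcp_rot: [3.087, 0.582, 0.003]
wrist_force: [0.2, 1.1, -0.5]
width: 0.215
grip_force: 0.4
```

Run:
```python
from h import *; from workcell import bot
go([.4978,-.0748,.027],21.5,bot.read_state())
```

```text
pos [ 0.4982 -0.0749  0.0284] yaw 21.34 zaxis [ 0.0019 -0.     -1.    ] shift(.1m) [-0.003 -0.003  0.014] dyaw 0.16 F [ 0.2  1.1 -0.5] T [ 0.09 -0.01 -0.01] w 0.21462168292782938 t 7.5333 q [-0.2   0.16  2.14  0.    0.83  1.  ]
```

Request:
{"name": "play_rows", "arguments": {
  "moves": [
    [[0, 0, -0.198, 0, 0.005, 0.01, 18], [0, 0, -0.198, 0, 0.005, 0, 18], [0, 0, -0.198, 0, 0.005, 0, 18], [0, 0, -0.198, 0, 0.005, 0, 18]]
  ]
}}

```text
time: 7.87
tool_pos: [0.4991, -0.0761, 0.0274]
tcp_rot: [-2.91, -1.184, -0.003]
wrist_force: [0.4, 3.6, 1.1]
width: 0.212
grip_force: 1.4
```

Request:
{"name": "play_rows", "arguments": {
  "moves": [
    [[0, 0, -0.198, 0, 0.005, 0, 18], [0, 0, -0.198, 0, 0.005, 0, 18], [0, 0, -0.198, 0, 0.005, 0, 18], [0, 0, -0.198, 0, 0.005, 0, 18]]
  ]
}}

```text
time: 8.2
tool_pos: [0.5002, -0.0774, 0.0272]
tcp_rot: [-2.62, -1.733, -0.002]
wrist_force: [-0.9, 2.3, 0.2]
width: 0.21
grip_force: 1.6
```

Request:
{"name": "play_rows", "arguments": {
  "moves": [
    [[0, 0, -0.198, 0, 0.005, 0, 18], [0, 0, -0.198, 0, 0.005, 0, 18], [0, 0, -0.198, 0, 0.005, 0, 18], [0, 0, -0.198, 0, 0.005, 0, 18], [0, 0, 0, 0, 0, 0, 18]]
  ]
}}

```text
time: 8.62
tool_pos: [0.5025, -0.0782, 0.0273]
tcp_rot: [2.229, 2.212, 0.002]
wrist_force: [0.3, 0.7, -0.2]
width: 0.209
grip_force: 0.5
```

Request:
{"name": "play_rows", "arguments": {
  "moves": [
    [[0, 0, 0, 0, 0, 0, 17], [0, 0, 0, 0, 0, 0, 16], [0, 0, 0, 0, 0, 0, 15], [0, 0, 0, 0, 0, 0, 14], [0, 0, 0, 0, 0, 0, 14]]
  ],
  "newtons": 20
}}

```text
time: 9.03
tool_pos: [0.503, -0.0786, 0.0272]
tcp_rot: [2.233, 2.207, 0.002]
wrist_force: [1.1, 1.2, 5.7]
width: 0.171
grip_force: 19.6
```

Run:
```python
from h import *; from workcell import bot
go([.5025,-.078,.027],89.7,bot.read_state())
```

```text
pos [ 0.503  -0.0786  0.0272] yaw 89.35 zaxis [ 2.5e-03 -3.0e-04 -1.0e+00] shift(.1m) [ 0.006 -0.005  0.002] dyaw 0.35 F [1.1 1.2 5.7] T [ 0.27 -0.25 -0.02] w 0.1712340698618703 t 9.0333 q [-0.2   0.17  2.13  0.    0.83 -0.19]
```

Release, lift straight up and look.

Request:
{"name": "play_rows", "arguments": {
  "moves": [
    [[0, 0, 0, 0, 0, 0, 20], [0, 0, 0, 0, 0, 0, 30], [0, 0, 0, 0, 0, -0.1, 30], [0, 0, 0, 0, 0, -0.35, 30], [0, 0, 0, 0, 0, -0.35, 30]]
  ]
}}

```text
time: 9.45
tool_pos: [0.4986, -0.0779, 0.1049]
tcp_rot: [-2.229, -2.206, 0.007]
wrist_force: [1.3, 0.4, -0.1]
width: 0.351
grip_force: 0.0
```

Request:
{"name": "play_rows", "arguments": {
  "moves": [
    [[0, 0, 0, -0.4, 0, -0.3, 30], [0, 0, 0, -0.4, 0, -0.3, 30], [0, 0, 0, 0, 0, -0.3, 30], [0, 0, 0, 0, 0, 0, 30], [0, 0, 0, 0, 0, 0, 30]]
  ]
}}

```text
time: 9.87
tool_pos: [0.5021, -0.1461, 0.189]
tcp_rot: [2.232, 2.205, 0.003]
wrist_force: [-0.1, 1.2, -0.2]
width: 0.352
grip_force: 0.0
```

Run:
```python
from h import *; from workcell import bot,vision
go([.5025,-.078,.027],89.7,bot.read_state())
w=vision.read_camera("wrist")["image"]
cv2.imwrite('pics/w3.png',cv2.resize(w,None,fx=1.55,fy=1.55,interpolation=cv2.INTER_CUBIC)[...,::-1])
```

```text
pos [ 0.5021 -0.1461  0.189 ] yaw 89.32 zaxis [ 0.0041 -0.0015 -1.    ] shift(.1m) [ 0.684 -0.011  1.619] dyaw 0.38 F [-0.1  1.2 -0.2] T [ 0.   -0.03  0.04] w 0.35198944617522643 t 9.8667 q [-0.33  0.    1.98 -0.    1.16 -0.32]
```

View pics/w3.png

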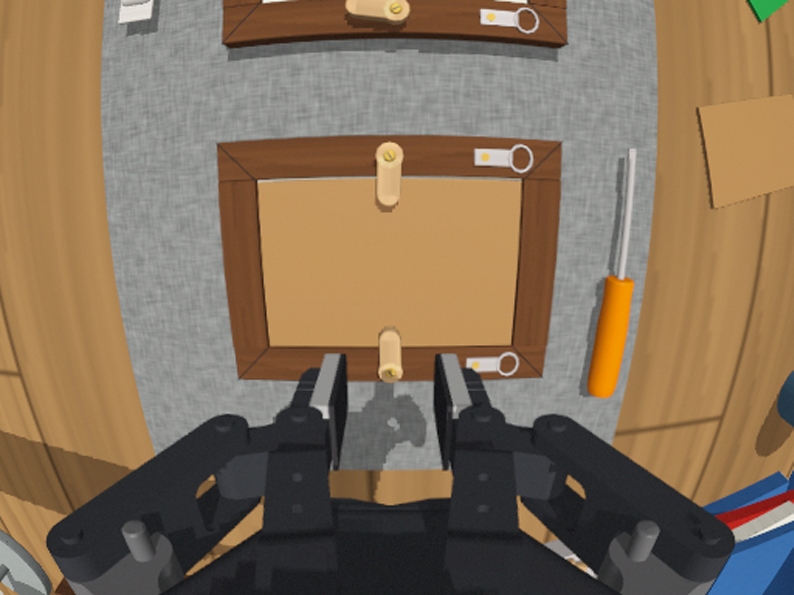

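The wrist view shows both buttons square across their rails onto the board, at (389,175) and (390,355). The board is flat and has not shifted, and the other frame's visible button at (378,10) is untouched. The gripper is clear of everything, so I'm handing in.

```bash
python3 -c "
from workcell import bot
print(bot.finish_job())"
```

```text
the job is handed in; nothing more can be done
None
```

I turned both buttons on the frame with the brown board square across their rails onto the board, left the other frame's buttons alone, and handed the job in at about 10 s; no verdict came back.

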